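Pin the oven tray shut

TASK

Make the oven ready to be moved: push the half-open tray under it fully in, then take the red-headed pin from the wooden block and push it through the fork and the tray's lug until its collar sits flush on the fork. Let go of it there, and leave the black-headed pin and everything else on the counter where they are.

Things in the scene. Friction and masses are not known exactly. Their poses are not given: they have to be found in the camera images.
- oven: small electric oven on a stainless drawer stand (400 wide, 420 deep, 60 high); 240 mm high in all, fixed. Origin on the counter under it; x points front to rear, y along its width, z up. The tray slides out along -x. Stand's front edge at x = -0.270; the oven's own front at x = -0.120 with a bar handle out to x = -0.153 at z = 0.205; between them the stand's top is a bare ledge.
- tray (a joint): pull-out tray in the stand: 0 = fully in against its stop, grows as it is pulled out (m). Pushing takes about 3 N (varies).
- tray_front (a point): middle of the upper edge of the tray's outer front face, 56 mm above the counter. The flat stainless front is 380 mm wide (oven's y), from 6 to 56 mm above the counter, 12 mm thick; no handle, it is pushed. 52 mm from this point, towards the oven's -y, a copper upright 36 mm wide and up to 109 mm above the counter stands on it and carries the lug.
- lug (a point): the lug's hole axis on the tray; coincides with the fork's origin when the tray is fully in. The lug is a copper plate 34 mm wide, 10 mm thick, with a 15 mm hole, tilted like the fork; it enters between the fork's plates from the front as the tray closes.
- fork: dark steel fork on the ledge, fixed: two plates 40 x 36 x 10 mm, 12 mm apart, 14 mm holes. Origin: centre of the upper mouth (3 mm chamfer) on the fork's top face, 120 mm above the counter. z = hole axis, up and out, leaning 30 deg from vertical to the oven's -y; x = oven's x. In the lower hole, 22 to 32 mm down, a spring ball that the pin must be pushed past (5 to 15 N).
- pin: red-headed locking pin: steel shank 12 mm diameter, 50 mm long, nose tapered over the last 6 mm to 5 mm; collar 26 mm diameter, 4 mm thick; red round grip above it, 22 mm diameter, 26 mm high. Origin: centre of the collar's underside; z towards the head. Starts upright in the wooden block, collar on its top. Seated, its origin meets the fork's.
- spare: black-headed pin, same head, shank only 30 mm long; stands in the block's other hole; leave there
- block: light wooden block 70 x 150 x 60 mm, fixed, origin under its centre; two through holes 16 mm in diameter at y = +0.040 and -0.040 hold the two pins, either way round
- shaker: stainless dredge shaker with a twist lid, 72 mm wide, 102 mm tall, origin under its centre; leave alone
- spoon: cherry wood spoon, 260 mm long, lying along its x; leave alone
- scraper: bright orange plastic scraper lying flat, about 117 x 100 mm, 10 mm thick at most; leave alone
Not all that is in view belongs to the job. Leave any blue look-alike of the pin alone.

How it is judged:
By the outcome, as a careful person would: the job done as asked, in the order asked, and still so for the second after the job is handed in, with the robot touching nothing.
It also fails if it takes over 51 s, if anything falls off the work surface, if the arm or the gripper's body presses on something with over 40 N, if the wrist force passes 120 N, or if a joint passes its speed limit or range.

ROBOT

A 6-joint arm with a two-finger parallel gripper is mounted at the origin on the work surface. World frame = base frame: x ahead of the robot, y to its left, z up, the work surface at z = 0. Lengths are in m, angles in degrees, forces in N, time in s.
With the tool pointing down it reaches from about 0.25 to 0.725 m from the base axis. Payload 9.7 kg.
Tool frame: the origin (TCP) lies between the finger pads; the fingertips stand bot.tcp_to_tips ahead of it and the grasp point (between the pads) lies 2 mm behind it (bot.tcp_to_tips is the distance from the TCP to the fingertips, in m); z points along the fingers, y is the line along which they close (so a half turn about z gives the same grasp; the last joint's range is limited). The gripper opens to 85 mm and grips with 20 to 120 N. Pads are 22 mm wide; open, the fingers measure 114 mm over their backs; the gripper's body (76 mm by 85 mm) begins 54 mm behind the grasp point. The pads swing forward as they close: fully open they stand 13 mm farther back than shut.
Start: joints at [71.963, 4.979, 10.078, 95.1, 0, 90], TCP at [0.17, 0.523, 0.248] pointing down, gripper open.
Joint ranges: [-179.16, 179.16], [-48.56, 103.87], [-65.8, 70.77], [-126.05, 130.52], [-82.76, 87.17], [-180, 180]. Speed limits (degrees/s): [127.2, 127.2, 147.25, 180, 180, 180].

INTERFACE

Orientations are given as [roll, pitch, yaw] about the fixed x, y, z axes, in that order (R = Rz(yaw) Ry(pitch) Rx(roll)).
In Python, from workcell import sensors, camera, camera_params, bot gives the robot as it stands.
- The arm moves only by the tool apply_moves, never from a script. Its argument "motion" is a list of rows, each an object with "jaw": the opening, from -1 (shut) to 1 (fully open); "xyz": the shift along the tool's x, y, z in mm, a list of three; "twist": the turn about the tool's z in rad. A call has 1 to 5 rows; each row is the pose to reach, as a shift and turn from the pose commanded when the call began, along the tool's axes at that moment; what a row does not reach only later rows make up. A row lasts 1/8 s, in which the tool goes at most 62.5 mm and 10.7 degrees, less where a joint would pass 70% of its speed; a pose out of reach is approached as far as the arm can. A call with a gripper value outside its range is refused whole. The fingers move at their own pace and stop on an object; "grip_force" is the grip in N (left out, the last holds). Time passes only in rows, so rows that repeat a pose let the fingers close. It gives the time, the measured TCP pose, the force, the opening and the grip force at its end, in the units of the state.
- sensors.get_obs(): the state, without advancing time (a new reading comes with each control period).
- camera(name): name is "scene" or "side" or "wrist"; returns (picture, depth): 384x512x3 uint8, red, green, blue; 384x512 float32, m along the optical axis (not along the pixel's ray), 0 where there is no reading.
- camera_params(name): a dict with "mtx" (3x3 intrinsics, pixels), "rvec" (rotation vector, rad) and "tvec" (3), from world to camera coordinates, as OpenCV has them. Camera axes: x right, y down, z forward; pixel columns grow to the right and rows downward; lengths in m; the calibration is good to about 2 mm. A picture is of the moment at which its call begins: read the wrist's pose just before it. camera_params takes no time and is no camera call; for the wrist camera it gives the pose at the moment of the call.
- bot.job_done(): hands the job in; it is judged then, once.
The state is a dict: "time": time; "q": joint angles; "qd": joint speeds; "joint_efforts": joint torques, N m; "ee_pos": TCP position; "tcp_rot": TCP orientation; "wrist_force": force on the tool from outside, world axes, zero at the start; "torque": the same for the moment, N m; "opening": finger opening in m; "grasp_force": force on a finger pad.
Only numpy, scipy, OpenCV 4.12 (cv2) and the standard library are available. Lean on these libraries where they do the work, as an engineer would, in place of code of your own. Each camera call takes 0.05 s, during which the arm holds its last target. There are 200 camera calls.

## Working session

There is one attempt and no reset: what is moved stays moved. The work goes in short steps, Python scripts to look and compute and a tool call to move; the robot and the scene stay as the last step left them, time stands still between calls to the robot, and variables do not carry over. Pictures are saved under pics/ and viewed, at most 10 in all, crops included, and the job is handed in when it is done.

Besides the shell and the picture viewer there is one more tool, called after "Emit:" as name(argument=value, ...), one argument or row to a line, values as JSON. apply_moves: Moves the arm, as the interface text tells. Its arguments: {"type":"object","properties":{"motion":{"type":"array","items":{"type":"object","properties":{"jaw":{"type":"number"},"xyz":{"type":"array","items":{"type":"number"}},"twist":{"type":"number"}}}},"grip_force":{"type":"number"}},"required":["motion"]}

```bash
mkdir -p pics
cat > h.py <<'E'
import numpy as np,cv2
from workcell import sensors,camera,camera_params,bot
from scipy.spatial.transform import Rotation as R
def grab(n,f=None):
    p=camera_params(n); im,d=camera(n); np.savez('last_%s.npz'%n,im=im,d=d,**{k:np.array(p[k],float) for k in('mtx','rvec','tvec')})
    if f: cv2.imwrite('pics/'+f,im[...,::-1])
    return im,d,p
def load(n):
    z=np.load('last_%s.npz'%n); return z['im'],z['d'],z
def pts(d,p):
    K=np.array(p['mtx']);Rm=cv2.Rodrigues(np.array(p['rvec'],float))[0];t=np.array(p['tvec'],float).ravel()
    v,u=np.mgrid[:d.shape[0],:d.shape[1]]
    c=np.stack([(u-K[0,2])/K[0,0]*d,(v-K[1,2])/K[1,1]*d,d],-1)
    return (c-t)@Rm
def ray(u,v,p,z):
    K=np.array(p['mtx']);Rm=cv2.Rodrigues(np.array(p['rvec'],float))[0];t=np.array(p['tvec'],float).ravel()
    r=Rm.T@np.array([(u-K[0,2])/K[0,0],(v-K[1,2])/K[1,1],1]);o=-Rm.T@t
    return o+r*(z-o[2])/r[2]
def proj(X,p):
    return cv2.projectPoints(np.array(X,float).reshape(-1,3),np.array(p['rvec'],float),np.array(p['tvec'],float),np.array(p['mtx'],float),None)[0].reshape(-1,2)
E
python3 - <<'E'
from h import *
o=sensors.get_obs();print(o,bot.tcp_to_tips)
a=grab('scene')[0];b=grab('side')[0]
c=grab('wrist')[0]
cv2.imwrite('pics/a.png',np.vstack([a])[...,::-1]);cv2.imwrite('pics/b.png',b[...,::-1])
for n in('scene','side','wrist'):
    im,d,p=load(n);Rm=cv2.Rodrigues(p['rvec'])[0];print(n,-Rm.T@p['tvec'],Rm[2],p['mtx'][0,0])
E
```

```text
{'time': 0.0, 'q': array([7.19619380e+01, 5.01112598e+00, 1.00332367e+01, 9.51009874e+01,
       1.07575169e-03, 9.00000290e+01]), 'qd': array([-0.06322069, -0.03804589, -0.04998124, -0.03144195,  0.08118941,
       -0.05587357]), 'joint_efforts': array([-2.35422296e-03, -5.20396113e+01,  4.64800394e+01,  1.66709803e-02,
       -3.58366162e-05, -1.49655716e-05]), 'ee_pos': array([0.17023262, 0.52275655, 0.24757192]), 'tcp_rot': array([-1.79921123e+02, -1.07571068e-03,  1.61961907e+02]), 'wrist_force': array([0.27999677, 0.52392488, 0.31410958]), 'torque': array([0.00500472, 0.01114201, 0.01143514]), 'grasp_force': 0.0, 'opening': 0.08533545879882821} 0.017
scene [0.87660105 0.65762363 0.84687135] [-0.34107398 -0.5568285  -0.75737082] 381.7461230646978
side [ 0.04219049 -0.58249926  0.65009253] [ 0.50683544  0.66755199 -0.54542844] 353.27016148817967
wrist [0.09302953 0.5473952  0.37271463] [ 0.30124027 -0.09988082 -0.94830276] 338.51891621176287
```

View pics/a.png

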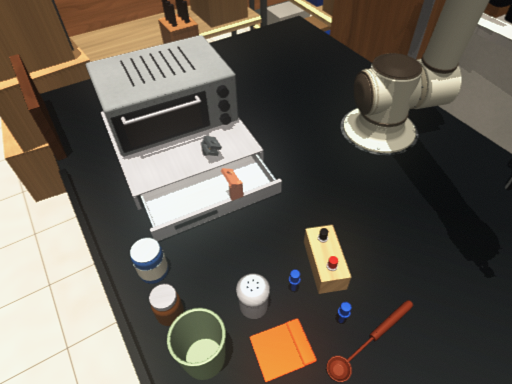

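View pics/b.png

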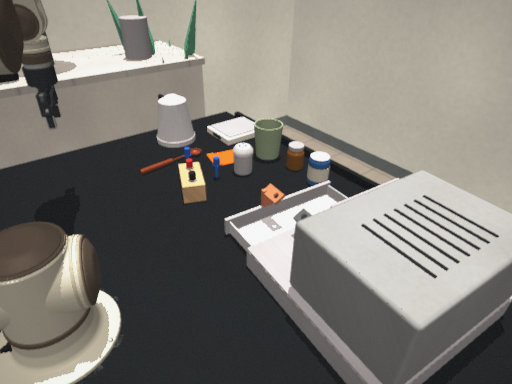

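The scene view shows the red pin (333,262), black pin (323,235) in the wooden block, blue look-alikes at (294,280) and (344,312), fork at (210,146), lug at (232,184). The side view shows the same block at (192,180) and the lug at (272,198). The red-headed pin in the block fits the description; a crop will confirm it.

Run:
```python
from h import *
from scipy.spatial import cKDTree
for n in('scene','side'):
    im,d,p=load(n);P=pts(d,p);ok=d>0
    hsv=cv2.cvtColor(im,cv2.COLOR_RGB2HSV);h,s,v=[hsv[...,i].astype(int) for i in range(3)]
    # oven top
    m=ok&(P[...,2]>.232)&(P[...,2]<.248)&(P[...,0]>.1)&(s<60)
    if n=='scene': m&=np.indices(m.shape)[1]<250
    else: m&=np.indices(m.shape)[1]>250
    q=P[m];r=cv2.minAreaRect(q[:,:2].astype(np.float32));print(n,'oventop',r,len(q),np.median(q[:,2]))
    print(' corners',cv2.boxPoints(r).round(3).tolist())
    # wood block top
    m=ok&(abs(P[...,2]-.06)<.006)&(h>10)&(h<30)&(s>60)&(v>100)
    k,l,st,c=cv2.connectedComponentsWithStats(m.astype(np.uint8))
    i=1+st[1:,4].argmax();q=P[l==i];r=cv2.minAreaRect(q[:,:2].astype(np.float32));print(' block',st[i],r,cv2.boxPoints(r).round(3).tolist())
    for nm,mm in(('red',((h<6)|(h>174))&(s>180)&(v>100)),('copper',(h>3)&(h<16)&(s>90)&(s<200)&(v>80))):
        k,l,st,c=cv2.connectedComponentsWithStats((mm&ok).astype(np.uint8))
        for i in range(1,k):
            if st[i,4]>25:
                q=P[l==i]; print(' ',nm,st[i].tolist(),np.median(q,0).round(4),q.min(0).round(3),q.max(0).round(3))
im=load('scene')[0]; a=cv2.resize(im[110:230,130:290],None,fx=5,fy=5,interpolation=3)[:,:,::-1];
b=cv2.resize(im[215:305,285:365],(400,450),interpolation=3)[:,:,::-1]
s=load('side')[0];c=cv2.resize(s[180:240,225:325],(400,240),interpolation=3)[:,:,::-1]
a=cv2.resize(a,(400,300));o=np.zeros((550,800,3),np.uint8);o[:300,:400]=a;o[:450,400:]=b;o[300:540,:400]=c;cv2.imwrite('pics/c.png',o)
```

```text
scene oventop ((0.5998033285140991, -0.3669525682926178), (0.27532505989074707, 0.37751033902168274), 84.96682739257812) 6487 0.23851137805267067
 corners [[0.4000000059604645, -0.4880000054836273], [0.7760000228881836, -0.5210000276565552], [0.800000011920929, -0.2460000067949295], [0.42399999499320984, -0.21299999952316284]]
 block [ 305  225   46   58 1360] ((0.4861856997013092, 0.3195391893386841), (0.15216189622879028, 0.07118617743253708), 67.34553527832031) [[0.42399999499320984, 0.2630000114440918], [0.49000000953674316, 0.23600000143051147], [0.5479999780654907, 0.37599998712539673], [0.4830000102519989, 0.40299999713897705]]
  red [329, 256, 9, 12, 80] [0.5042 0.3601 0.0876] [0.494 0.349 0.07 ] [0.513 0.367 0.091]
  copper [0, 0, 90, 201, 9079] [ 0.9497 -1.1456 -0.0762] [ 0.696 -1.418 -0.753] [ 1.224 -0.428  0.222]
  copper [54, 0, 110, 37, 2633] [ 0.3989 -2.3112 -0.3864] [-0.07  -2.348 -0.487] [ 0.682 -0.73   0.264]
  copper [167, 0, 10, 11, 40] [-0.1572 -2.305  -0.4243] [-0.18  -2.33  -0.473] [ 0.384 -0.73   0.251]
  copper [184, 0, 14, 15, 52] [-0.0318 -1.6238 -0.1917] [
[... 1454 characters left out ...]
394290924, 0.07016126811504364), 67.46590423583984) [[0.42100000381469727, 0.257999986410141], [0.4860000014305115, 0.23100000619888306], [0.546999990940094, 0.37700000405311584], [0.4819999933242798, 0.40400001406669617]]
  red [186, 158, 6, 9, 43] [0.4961 0.3479 0.0853] [0.488 0.341 0.07 ] [0.508 0.359 0.092]
  copper [191, 148, 11, 7, 64] [0.6228 0.5399 0.0092] [0.594 0.509 0.002] [0.65  0.558 0.018]
  copper [287, 149, 17, 21, 208] [0.8458 0.2072 0.0484] [0.832 0.196 0.004] [0.883 0.245 0.073]
  copper [140, 155, 44, 18, 181] [0.4545 0.5103 0.016 ] [ 0.383  0.496 -0.001] [0.568 0.556 0.023]
  copper [261, 183, 24, 24, 383] [0.5755 0.0355 0.106 ] [ 0.561 -0.015 -0.001] [0.717 0.192 0.121]
```

View pics/c.png

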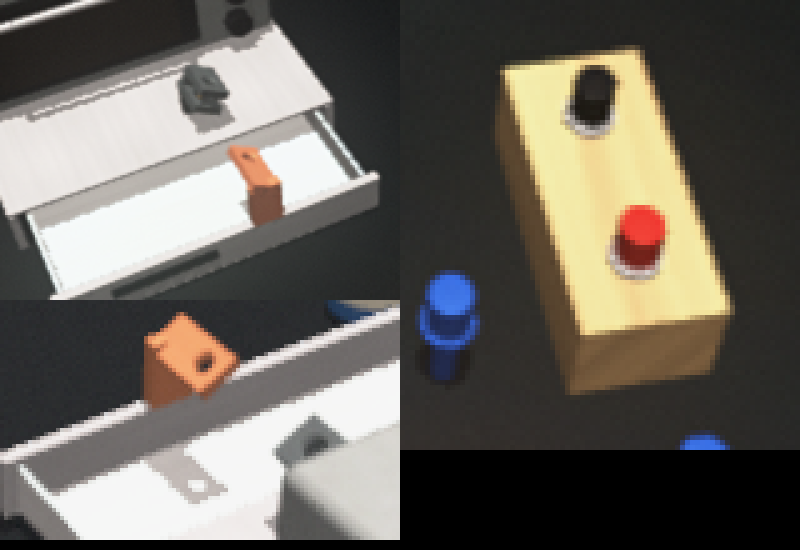

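The crop confirms it: the red head is in the block (635,240 in the crop), black at (592,95), and the blue ones stand outside the block. The copper lug's hole shows in the side view at about (276,195), and the fork is on the ledge. Next I measure the oven frame, tray front, fork and pin.

Run:
```python
from h import *
ex=None
im,d,p=load('scene');P=pts(d,p);ok=d>0
# body-top edges by line directions
m=ok&(P[...,2]>.232)&(P[...,2]<.248)&(np.indices(ok.shape)[1]<250)&(P[...,0]>.1)
r=cv2.minAreaRect(P[m][:,:2].astype(np.float32));b=cv2.boxPoints(r)
# ledge z=.06 region
m=ok&(abs(P[...,2]-.06)<.004)&(np.indices(ok.shape)[1]<280)&(P[...,1]<.05)&(P[...,1]>-.25)&(P[...,0]>.38)&(P[...,0]<.88)&(im.min(-1)>90)
q=P[m];yaw=-95.0
for it in range(1):
    c,s=np.cos(np.radians(yaw)),np.sin(np.radians(yaw))
    X=np.array([c,s]);Y=np.array([-s,c])
# front edge: for bins along Y, min of X coord
u=q[:,:2]@X;w=q[:,:2]@Y;es=[]
for k in np.arange(w.min()+.03,w.max()-.03,.01):
    t=u[(w>k)&(w<k+.01)]
    if len(t)>5: es.append((k+.005,np.percentile(t,2)))
es=np.array(es);print('front edge',np.polyfit(es[:,0],es[:,1],1),es.round(3).tolist())
print('ledge Y range',np.percentile(w,[.5,99.5]),'X',np.percentile(u,[.5,99.5]),'z',np.median(q[:,2]))
# tray front face upper edge z~.056, in front
m=ok&(abs(P[...,2]-.056)<.004)&(P[...,1]>0)&(P[...,0]>.38)&(P[...,0]<.88)&(np.indices(ok.shape)[0]<232)&(P[...,1]<.2)
q=P[m];u=q[:,:2]@X;w=q[:,:2]@Y;es=[]
for k in np.arange(w.min(),w.max(),.02):
    t=u[(w>k)&(w<k+.02)]
    if len(t)>5: es.append((k+.01,np.percentile(t,2),np.percentile(t,98)))
print('tray top edge',np.array(es).round(3).tolist())
for n in('scene','side'):
    im,d,p=load(n);P=pts(d,p);ok=d>0
    # things on ledge above .068 in fork region
    for nm,zr,yr in(('fork',(.07,.13),(-.16,-.02)),('lug',(.07,.13),(.0,.09))):
        m=ok&(P[...,2]>zr[0])&(P[...,2]<zr[1])&(P[...,1]>yr[0])&(P[...,1]<yr[1])&(P[...,0]>.45)&(P[...,0]<.7)
        q=P[m]
        if len(q): A=np.c_[q[:,:2]@X,q[:,:2]@Y,q[:,2]];print(n,nm,len(q),'oven-aligned min/max',A.min(0).round(3),A.max(0).round(3))
        # top-plane points: fit with known normal
        nrm=np.r_[-Y*.5,.866];
        if nm=='fork' and len(q):
            f=q@nrm; hh,e=np.histogram(f,bins=np.arange(f.min(),f.max(),.002));k=hh.argmax();print(' plane hist',hh.tolist(),e[0],e[k]);t=q[(f>f.max()-.006)];print(' top pts',len(t),t.mean(0).round(4),cv2.minAreaRect(np.c_[t[:,:2]@X,t@np.r_[Y*.866,.5]].astype(np.float32)))
```

```text
front edge [-0.03710629  0.0411645 ] [[0.463, 0.031], [0.473, 0.033], [0.483, 0.032], [0.493, 0.033], [0.503, 0.032], [0.513, 0.03], [0.523, 0.03], [0.533, 0.03], [0.543, 0.03], [0.553, 0.03], [0.563, 0.03], [0.573, 0.031], [0.583, 0.031], [0.593, -0.098], [0.603, 0.032], [0.613, -0.04], [0.623, 0.03], [0.633, -0.034], [0.643, 0.032], [0.653, -0.032], [0.663, 0.031], [0.673, 0.031], [0.683, 0.032], [0.693, 0.03], [0.703, 0.031], [0.713, 0.031], [0.723, 0.03], [0.733, 0.029], [0.743, 0.03], [0.753, -0.025], [0.763, -0.027], [0.773, 0.031], [0.783, 0.031], [0.793, 0.031]]
ledge Y range [0.43129598 0.82632295] X [-0.09902455  0.19504759] z 0.058587135478794045
tray top edge [[0.45, -0.106, -0.092], [0.47, -0.104, -0.095], [0.49, -0.105, -0.094], [0.51, -0.105, -0.094], [0.53, -0.107, -0.094], [0.55, -0.106, -0.095], [0.57, -0.105, -0.102], [0.59, -0.106, -0.093], [0.61, -0.105, -0.092], [0.63, -0.105, -0.094], [0.65, -0.104, -0.094], [0.67, -0.106, -0.093], [0.69, -0.105, -0.092], [0.71, -0.106, -0.094], [0.73, -0.105, -0.093], [0.75, -0.105, -0.093], [0.77, -0.107, -0.094], [0.79, -0.1
[... 186 characters left out ...]
2, 4, 4, 1, 4, 11, 19, 14, 18, 64] -0.2371056383769944 -0.18310563837699434
 top pts 124 [ 0.5624 -0.1169  0.1191] ((0.06933268904685974, 0.5523682236671448), (0.03803415223956108, 0.05400461703538895), 89.88419342041016)
scene lug 321 oven-aligned min/max [-0.107  0.558  0.07 ] [-0.05   0.595  0.119]
side fork 126 oven-aligned min/max [0.045 0.552 0.102] [0.078 0.587 0.13 ]
 plane hist [4, 3, 0, 0, 0, 0, 0, 3, 3, 4, 16, 42, 47] -0.203341242849758 -0.17934124284975797
 top pts 108 [ 0.5624 -0.1082  0.1216] ((0.0622183158993721, 0.5524095296859741), (0.032150231301784515, 0.036045290529727936), 2.6085071563720703)
side lug 240 oven-aligned min/max [-0.105  0.556  0.07 ] [-0.049  0.588  0.121]
```

Emit:
apply_moves(
  motion=[
    {"xyz": [-55, -24, 0], "jaw": -1, "twist": -0.045},
    {"xyz": [-110, -48, 0], "jaw": -1, "twist": -0.09},
    {"xyz": [-165, -72, 0], "jaw": -1, "twist": -0.135},
    {"xyz": [-220, -96, 0], "jaw": -1, "twist": -0.18},
    {"xyz": [-275, -119, 0], "jaw": -1, "twist": -0.227},
  ],
  grip_force=30,
)

```text
time: 0.78
ee_pos: [0.3961, 0.3231, 0.2482]
tcp_rot: [180.0, 0.0, 175.1]
wrist_force: [1.3, 1.2, 0.2]
opening: -0.0
grasp_force: 0.0
```

```bash
cat >> h.py <<'E'
OX=np.array([-.0872,-.9962,0]);OY=np.array([.9962,-.0872,0])
def to(x,y,z,yaw=None):
    o=sensors.get_obs();M=R.from_euler('xyz',o['tcp_rot'],degrees=True)
    print('t',round(o['time'],2),'pos',(o['ee_pos']*1e3).round(1),o['tcp_rot'].round(1),'F',o['wrist_force'].round(1),'open',round(o['opening']*1e3,1),'ov',(np.array([o['ee_pos']@OX,o['ee_pos']@OY])*1e3).round(1))
    w=(np.array([x,y,z])-o['ee_pos'])*1e3
    y0=o['tcp_rot'][2];print('shift',(M.inv().apply(w)).round(1),'twist',None if yaw is None else round(float(np.radians((y0-yaw+180)%360-180)),3))
E
python3 -c "
from h import *
to(.6556,.0932,.052,175)"
```

```text
t 0.78 pos [396.1 323.1 248.2] [180.    0.  175.1] F [1.3 1.2 0.2] open -0.0 ov [-356.4  366.4]
shift [-278.4 -206.7  196.2] twist 0.001
```

Emit:
apply_moves(
  motion=[
    {"xyz": [-50, -37, 0], "jaw": -1},
    {"xyz": [-98, -73, 0], "jaw": -1},
    {"xyz": [-146, -109, 0], "jaw": -1},
    {"xyz": [-192, -143, 20], "jaw": -1},
    {"xyz": [-236, -176, 45], "jaw": -1},
  ],
)

```text
validation failed for argument at $.mo...
```

```bash
python3 -c "
from h import *
to(.6556,.0932,.052,175)"
```

```text
t 0.78 pos [396.1 323.1 248.2] [180.    0.  175.1] F [1.3 1.2 0.2] open -0.0 ov [-356.4  366.4]
shift [-278.4 -206.7  196.2] twist 0.001
```

Emit:
apply_moves(
  motion=[
    {"xyz": [-50, -37, 0], "jaw": -1, "twist": 0},
    {"xyz": [-98, -73, 0], "jaw": -1, "twist": 0},
    {"xyz": [-146, -109, 0], "jaw": -1, "twist": 0},
    {"xyz": [-192, -143, 20], "jaw": -1, "twist": 0},
    {"xyz": [-236, -176, 45], "jaw": -1, "twist": 0},
  ],
)

```text
time: 1.4
ee_pos: [0.6161, 0.1271, 0.2029]
tcp_rot: [180.0, 0.0, 174.9]
wrist_force: [0.8, 1.8, 0.4]
opening: -0.0001
grasp_force: 0.0
```

```bash
python3 -c "
from h import *
to(.6556,.0932,.052,175)"
```

```text
t 1.4 pos [616.1 127.1 202.9] [180.    0.  174.9] F [0.8 1.8 0.4] open -0.1 ov [-180.3  602.7]
shift [-42.2 -30.3 150.9] twist -0.001
```

Emit:
apply_moves(
  motion=[
    {"xyz": [-30, -15, 40], "jaw": -1, "twist": 0},
    {"xyz": [-42, -20, 95], "jaw": -1, "twist": 0},
    {"xyz": [-42, -25, 150], "jaw": -1, "twist": 0},
    {"xyz": [-42, -30, 151], "jaw": -1, "twist": 0},
    {"xyz": [-42, -55, 151], "jaw": -1, "twist": 0},
  ],
)

```text
time: 2.02
ee_pos: [0.6522, 0.0705, 0.0543]
tcp_rot: [180.0, 0.1, 175.1]
wrist_force: [0.2, -1.0, 0.3]
opening: 0.0001
grasp_force: 0.0
```

Emit:
apply_moves(
  motion=[
    {"xyz": [0, -18, 0], "jaw": -1, "twist": 0},
    {"xyz": [0, -36, 0], "jaw": -1, "twist": 0},
    {"xyz": [0, -54, 0], "jaw": -1, "twist": 0},
    {"xyz": [0, -72, 0], "jaw": -1, "twist": 0},
    {"xyz": [0, -90, 0], "jaw": -1, "twist": 0},
  ],
)

```text
time: 2.65
ee_pos: [0.6437, -0.0207, 0.0524]
tcp_rot: [180.0, 0.0, 175.0]
wrist_force: [1.7, 3.6, 2.0]
opening: -0.0003
grasp_force: 1.7
```

```bash
python3 -c "
from h import *
to(.6556,.0932,.052,175)"
```

```text
t 2.65 pos [643.7 -20.7  52.4] [180.   0. 175.] F [1.7 3.6 2. ] open -0.3 ov [-35.6 643. ]
shift [ -1.9 114.5   0.4] twist -0.001
```

Emit:
apply_moves(
  motion=[
    {"xyz": [0, -10, 0], "jaw": -1, "twist": 0},
    {"xyz": [0, -20, 0], "jaw": -1, "twist": 0},
    {"xyz": [0, -28, 0], "jaw": -1, "twist": 0},
    {"xyz": [0, -34, 0], "jaw": -1, "twist": 0},
    {"xyz": [0, -38, 0], "jaw": -1, "twist": 0},
  ],
)

```text
time: 3.28
ee_pos: [0.6403, -0.0575, 0.0521]
tcp_rot: [180.0, -0.0, 175.0]
wrist_force: [1.8, 3.1, 0.3]
opening: -0.0005
grasp_force: 1.4
```

Run:
```python
from h import *
to(.6556,.0932,.052,175)
im,d,p=grab('scene');P=pts(d,p);ok=d>0
ov=np.stack([P@OX,P@OY],-1)
m=ok&(abs(P[...,2]-.055)<.004)&(ov[...,1]>.45)&(ov[...,1]<.81)&(ov[...,0]<.04)&(ov[...,0]>-.12)
u,w=ov[m].T
for k in np.arange(.45,.81,.03):
    t=u[(w>k)&(w<k+.03)]
    if len(t)>3: print(round(k,2),np.percentile(t,[2,98]).round(3))
```

```text
t 3.27 pos [640.3 -57.5  52.1] [180.  -0. 175.] F [1.8 3.1 0.3] open -0.5 ov [  1.5 642.9]
shift [-2.000e+00  1.515e+02  1.000e-01] twist -0.0
0.45 [0.013 0.038]
0.48 [0.013 0.039]
0.51 [0.014 0.038]
0.54 [0.014 0.038]
0.57 [0.014 0.035]
0.6 [0.013 0.037]
0.63 [-0.014  0.036]
0.66 [0.012 0.038]
0.69 [0.014 0.039]
0.72 [0.013 0.039]
0.75 [0.013 0.039]
0.78 [0.012 0.039]
```

Emit:
apply_moves(
  motion=[
    {"xyz": [0, -2, 0], "jaw": -1, "twist": 0},
    {"xyz": [0, -4, 0], "jaw": -1, "twist": 0},
    {"xyz": [0, -6, 0], "jaw": -1, "twist": 0},
    {"xyz": [0, -8, 0], "jaw": -1, "twist": 0},
  ],
)

```text
time: 3.82
ee_pos: [0.6399, -0.0616, 0.0522]
tcp_rot: [179.6, -0.0, 175.1]
wrist_force: [2.2, 26.4, 0.9]
opening: -0.0001
grasp_force: 13.4
```

Emit:
apply_moves(
  motion=[
    {"xyz": [0, 10, 0], "jaw": -1, "twist": 0},
    {"xyz": [0, 45, -20], "jaw": -1, "twist": 0},
    {"xyz": [0, 60, -75], "jaw": -1, "twist": 0},
    {"xyz": [20, 60, -130], "jaw": -1, "twist": 0},
    {"xyz": [60, 20, -165], "jaw": -1, "twist": 0},
  ],
)

```text
time: 4.45
ee_pos: [0.5847, -0.0369, 0.2175]
tcp_rot: [-180.0, 0.1, 175.1]
wrist_force: [0.3, -1.1, -0.1]
opening: 0.0002
grasp_force: 0.0
```

Emit:
apply_moves(
  motion=[
    {"xyz": [20, -30, -20], "jaw": 0.2, "twist": 0},
    {"xyz": [20, -60, -20], "jaw": 1, "twist": 0},
    {"xyz": [20, -60, -20], "jaw": 1, "twist": 0},
  ],
)

```text
time: 4.82
ee_pos: [0.5587, -0.0977, 0.2355]
tcp_rot: [-179.9, 0.0, 174.8]
wrist_force: [-0.1, -0.0, -0.4]
opening: 0.0545
grasp_force: 0.0
```

Run:
```python
from h import *
to(.5003,.3548,.2,175)
im,d,p=grab('wrist','d0.png');grab('scene');grab('side')
c=proj([[.561,-.110,.12]],p)[0];print(c)
x,y=int(c[0]),int(c[1]);x0,y0=max(x-100,0),max(y-75,0)
cv2.imwrite('pics/d.png',cv2.resize(im[y0:y0+150,x0:x0+200],None,fx=4,fy=4,interpolation=2)[...,::-1]);print(x0,y0)
s,ds,ps=load('scene');P=pts(ds,ps);ov=np.stack([P@OX,P@OY],-1)
m=(ds>0)&(abs(P[...,2]-.055)<.004)&(ov[...,1]>.66)&(ov[...,1]<.81)&(ov[...,0]<.04)&(ov[...,0]>-.12)
print(np.percentile(ov[m][:,0],[2,98]))
```

```text
t 4.83 pos [558.7 -97.7 235.5] [-179.9    0.   174.8] F [-0.1 -0.  -0.4] open 54.5 ov [ 48.6 565.1]
shift [ 99.  445.4  35. ] twist -0.003
[244.65771801 196.37550432]
144 121
[0.01728622 0.03893606]
```

View pics/d.png

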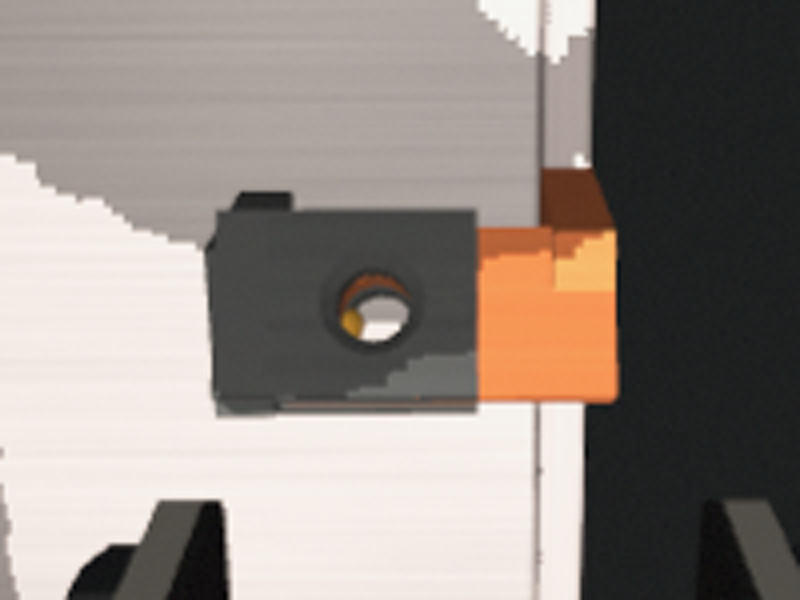

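The tray sits at its stop (26 N). The wrist crop shows the fork with its mouth centred at crop (373,308), about pixel (237,198), with the copper lug under it and the ball visible at crop (352,324). I'll locate the mouth and the pin.

Run:
```python
from h import *
im,d,p=load('wrist');P=pts(d,p)
c=ray(236.9,197.6,p,.12);print('mouth ray',c.round(4),'ov',c@OX,c@OY)
for dx,dy in((-28,0),(22,0),(0,-20),(0,20)):
    q=P[int(197.6+dy),int(236.9+dx)];print(q.round(4))
m=np.zeros(d.shape,bool);m[176:222,202:260]=1
n=np.r_[-OY[:2]*.5,.866];q=P[m&(d>0)];f=q@n;k=abs(f-np.median(f))<.004;q=q[k];cc=q.mean(0);print('normal',np.linalg.svd(q-cc)[2][2],'plane z at c',c[2]-((c-cc)@n)/n[2],(c-cc)@n)
# fork hole from side
im,d,p=load('side');print('side px of mouth',proj(c,p))
u,v=proj(c,p)[0].astype(int);g=cv2.resize(im[v-15:v+15,u-20:u+20],(400,300),interpolation=2)
im2,d2,p2=load('scene');print('scene px',proj(c,p2));u2,v2=proj(c,p2)[0].astype(int);g2=cv2.resize(im2[v2-15:v2+15,u2-20:u2+20],(400,300),interpolation=2)
cv2.imwrite('pics/e.png',np.hstack([g,g2])[...,::-1]);print(u,v,u2,v2)
# pin head
for n in('scene','side'):
    im,d,p=load(n);hsv=cv2.cvtColor(im,cv2.COLOR_RGB2HSV);h,s,v=[hsv[...,i].astype(int) for i in range(3)]
    m=((h<6)|(h>174))&(s>170)&(v>60);k,l,st,ce=cv2.connectedComponentsWithStats(m.astype(np.uint8))
    for i in range(1,k):
        if 25<st[i,4]<200: print(n,'red',st[i].tolist(),ce[i],'mid-height ray',ray(*ce[i],p,.077).round(4),'expected px',proj([.5003,.3548,.077],p))
```

```text
mouth ray [ 0.5615 -0.1159  0.12  ] ov 0.06653052543443491 0.569426539429791
[ 0.5593 -0.1377  0.1193]
[ 0.5624 -0.1     0.12  ]
[ 0.5475 -0.1156  0.1124]
[ 0.5746 -0.1177  0.126 ]
normal [ 0.4979241  -0.04770931 -0.86590727] plane z at c 0.11993985929248618 5.20818527069611e-05
side px of mouth [[303.14906557 216.26961244]]
scene px [[212.74409772 141.49852251]]
303 216 212 141
scene red [329, 256, 9, 12, 84] [332.71428571 261.58333333] mid-height ray [0.4999 0.3562 0.077 ] expected px [[332.20571641 261.20374782]]
side red [186, 158, 6, 9, 46] [188.76086957 162.13043478] mid-height ray [0.502  0.3594 0.077 ] expected px [[188.98028684 162.82954084]]
```

View pics/e.png

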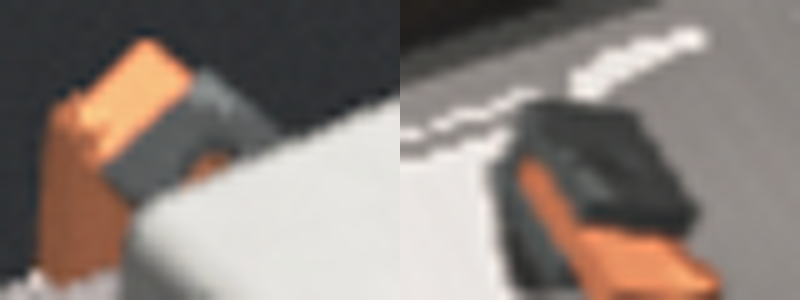

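The side crop (left) shows the fork mouth partly hidden by the oven at about (303,216). The scene crop (right) shows it centred at about (212,141). Both agree with the ray-cast mouth. Going above the pin now.

Emit:
apply_moves(
  motion=[
    {"xyz": [12, 55, 0], "jaw": 0.2, "twist": 0},
    {"xyz": [24, 110, 0], "jaw": 0.2, "twist": 0},
    {"xyz": [36, 165, 0], "jaw": 0.2, "twist": 0},
    {"xyz": [48, 220, 0], "jaw": 0.2, "twist": 0},
    {"xyz": [60, 275, 0], "jaw": 0.2, "twist": 0},
  ],
)

```text
time: 5.6
ee_pos: [0.5226, 0.1859, 0.2348]
tcp_rot: [-180.0, -0.0, 175.0]
wrist_force: [1.5, -0.1, 0.3]
opening: 0.0509
grasp_force: 0.0
```

Emit:
apply_moves(
  motion=[
    {"xyz": [12, 55, 0], "jaw": 0.2, "twist": 0},
    {"xyz": [24, 110, 10], "jaw": 0.2, "twist": 0},
    {"xyz": [39, 150, 30], "jaw": 0.2, "twist": 0},
    {"xyz": [39, 170, 50], "jaw": 0.2, "twist": 0},
    {"xyz": [39, 170, 50], "jaw": 0.2, "twist": 0},
  ],
)

```text
time: 6.22
ee_pos: [0.4986, 0.3568, 0.1825]
tcp_rot: [-179.8, -0.2, 175.1]
wrist_force: [-0.8, -0.9, -0.1]
opening: 0.0515
grasp_force: 0.0
```

```bash
cat > pin.py <<'E'
from h import *
to(.5003,.356,.085,175)
im,d,p=grab('wrist','f0.png');hsv=cv2.cvtColor(im,cv2.COLOR_RGB2HSV);h,s,v=[hsv[...,i].astype(int) for i in range(3)]
m=((h<6)|(h>174))&(s>150)&(v>60);k,l,st,ce=cv2.connectedComponentsWithStats(m.astype(np.uint8));P=pts(d,p)
for i in range(1,k):
    if st[i,4]>60:
        q=P[(l==i)&(d>0)];t=q[q[:,2]>q[:,2].max()-.004];print(st[i].tolist(),ce[i],'ztop',q[:,2].max(),'top rect',cv2.minAreaRect(t[:,:2].astype(np.float32)),t.mean(0).round(4))
E
python3 pin.py
```

```text
t 6.22 pos [498.6 356.8 182.5] [-179.8   -0.2  175.1] F [-0.8 -0.9 -0.1] open 51.5 ov [-398.9  465.6]
shift [-2.1 -0.4 97.5] twist 0.002
[243, 182, 30, 37, 883] [257.86636467 199.85730464] ztop 0.09144682535259872 top rect ((0.4995914399623871, 0.35466986894607544), (0.020025650039315224, 0.020090242847800255), 34.40339660644531) [0.4992 0.3547 0.0894]
```

Emit:
apply_moves(
  motion=[
    {"xyz": [-1, -2, 40], "jaw": 0.2, "twist": 0},
    {"xyz": [-1, -2, 80], "jaw": 0.2, "twist": 0},
    {"xyz": [-1, -2, 97], "jaw": 0.2, "twist": 0},
    {"xyz": [-1, -2, 97], "jaw": -0.4, "twist": 0},
    {"xyz": [-1, -2, 97], "jaw": -1, "twist": 0},
  ],
  grip_force=25,
)

```text
time: 6.9
ee_pos: [0.5012, 0.3541, 0.0902]
tcp_rot: [179.9, 0.1, 174.9]
wrist_force: [0.2, -0.4, 0.4]
opening: 0.0211
grasp_force: 25.3
```

Emit:
apply_moves(
  motion=[
    {"xyz": [0, 0, 0], "jaw": -1, "twist": 0},
    {"xyz": [0, 0, 0], "jaw": -1, "twist": 0},
    {"xyz": [0, 0, -10], "jaw": -1, "twist": 0},
    {"xyz": [0, 0, -20], "jaw": -1, "twist": 0},
  ],
)

```text
time: 7.4
ee_pos: [0.5003, 0.354, 0.109]
tcp_rot: [180.0, 0.0, 175.0]
wrist_force: [0.4, -0.5, -0.8]
opening: 0.0212
grasp_force: 25.3
```

Run:
```python
from h import *
to(.5003,.356,.085,175)
im,d,p=grab('side');o=sensors.get_obs()['ee_pos'];u,v=proj(o,p)[0].astype(int)
im2,d2,p2=grab('scene');u2,v2=proj(o,p2)[0].astype(int);
g=cv2.resize(im[v-30:v+30,u-35:u+35],(400,343),interpolation=2);g2=cv2.resize(im2[v2-30:v2+30,u2-35:u2+35],(400,343),interpolation=2)
cv2.imwrite('pics/g.png',np.hstack([g,g2])[...,::-1])
```

```text
t 7.4 pos [500.3 354.  109. ] [180.   0. 175.] F [ 0.4 -0.5 -0.8] open 21.2 ov [-396.3  467.5]
shift [ 0.2  2.  24. ] twist -0.0
```

View pics/g.png

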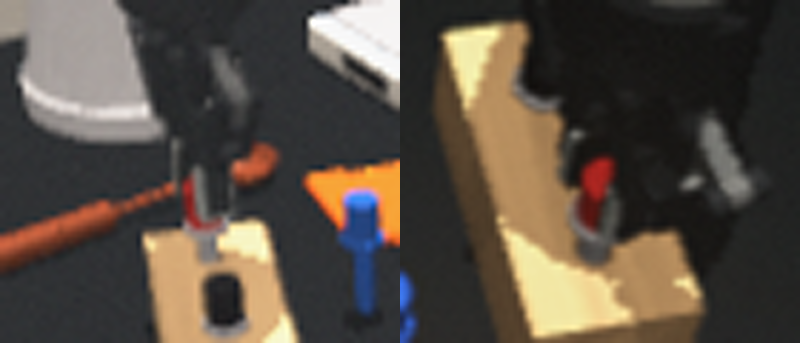

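The pin is gripped and lifted: the side crop shows its shank coming out of the block at (205,240), with the black pin still in its hole. Next I tilt it in the grip against the rim of the hole.

Emit:
apply_moves(
  motion=[
    {"xyz": [0, 0, -10], "jaw": -1, "twist": 0},
    {"xyz": [8, 0, -10], "jaw": -1, "twist": 0},
    {"xyz": [16, 0, -10], "jaw": -1, "twist": 0},
    {"xyz": [24, 0, -10], "jaw": -1, "twist": 0},
    {"xyz": [31, 0, -10], "jaw": -1, "twist": 0},
  ],
  grip_force=20,
)

```text
time: 8.12
ee_pos: [0.4688, 0.3567, 0.1179]
tcp_rot: [-180.0, -0.0, 175.0]
wrist_force: [3.6, 1.1, -0.5]
opening: 0.0209
grasp_force: 25.8
```

Emit:
apply_moves(
  motion=[
    {"xyz": [2, 0, 0], "jaw": -1, "twist": 0},
    {"xyz": [2, 0, 0], "jaw": -1, "twist": 0},
    {"xyz": [8, 0, -10], "jaw": -1, "twist": 0},
    {"xyz": [16, 0, -30], "jaw": -1, "twist": 0},
    {"xyz": [16, 0, -60], "jaw": -1, "twist": 0},
  ],
  grip_force=40,
)

```text
time: 8.75
ee_pos: [0.452, 0.3578, 0.1788]
tcp_rot: [-179.9, -0.1, 175.0]
wrist_force: [0.1, -0.3, -0.2]
opening: 0.0204
grasp_force: 40.9
```

Run:
```python
from h import *
to(.5003,.356,.085,175)
im,d,p=grab('side');o=sensors.get_obs()['ee_pos'];u,v=proj(o,p)[0].astype(int)
im2,d2,p2=grab('scene');u2,v2=proj(o,p2)[0].astype(int);im3=grab('wrist')[0]
g=cv2.resize(im[v-20:v+40,u-35:u+35],(400,343),interpolation=2);g2=cv2.resize(im2[v2-20:v2+40,u2-35:u2+35],(400,343),interpolation=2)
cv2.imwrite('pics/i.png',np.hstack([g,g2])[...,::-1]);print(u-35,v-20,u2-35,v2-20)
```

```text
t 8.75 pos [452.  357.8 178.8] [-1.799e+02 -1.000e-01  1.750e+02] F [ 0.1 -0.3 -0.2] open 20.4 ov [-395.8  419. ]
shift [-48.6   2.6  93.7] twist -0.0
136 116 322 206
```

View pics/i.png

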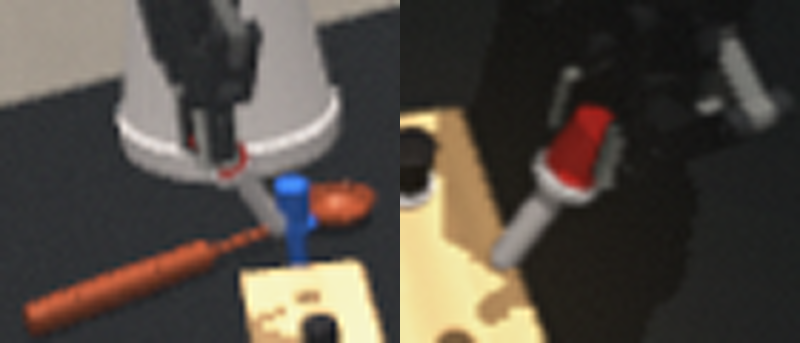

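The crops show the pin leaning in the grip: the nose is at side crop (275,228) and scene crop (102,262), the collar at side (232,165) and scene (166,178). I'll measure the tilt and offset in the tool frame.

```bash
cat > tilt.py <<'E'
from h import *
o=sensors.get_obs();M=R.from_euler('xyz',o['tcp_rot'],degrees=True);T=o['ee_pos']
for n in('scene','side','wrist'):
    im,d,p=load(n);P=pts(d,p);Q=M.inv().apply((P-T).reshape(-1,3)).reshape(P.shape)*1e3
    m=(d>0)&(abs(Q[...,1])<11)&(Q[...,2]>27)&(Q[...,2]<75)&(abs(Q[...,0])<55)
    if m.sum()<15: print(n,m.sum()); continue
    q=Q[m];cc=q.mean(0);dr=np.linalg.svd(q-cc)[2][0];dr*=np.sign(dr[2])
    Rm=cv2.Rodrigues(np.array(p['rvec']))[0];cam=M.inv().apply(-Rm.T@p['tvec']-T)*1e3
    vw=cam-cc;vw-=dr*(vw@dr);vw/=np.linalg.norm(vw)
    ax=cc-vw*6*.85   # mean of visible half-cylinder surface is ~0.85 r in front of the axis
    print(n,m.sum(),'tilt',np.degrees(np.arctan2(-dr[0],dr[2])).round(1),'lat',np.degrees(np.arcsin(dr[1])).round(1),'axis pt',ax.round(1),'x at z=0: %.1f'%(ax[0]-dr[0]/dr[2]*ax[2]),'low end along',((q-cc)@dr).max().round(1),'tip',(ax+dr*((q-cc)@dr).max()).round(1))
def cast(n,u,v):
    p=load(n)[2];K=p['mtx'];Rm=cv2.Rodrigues(p['rvec'])[0];c=-Rm.T@p['tvec'];r=Rm.T@np.array([(u-K[0,2])/K[0,0],(v-K[1,2])/K[1,1],1])
    c=M.inv().apply(c-T);r=M.inv().apply(r);return (c-r*c[1]/r[1])*1e3
E
cat > t1.py <<'E'
from tilt import *
print('side tip',cast('side',184.1,155.9).round(1),'collar',cast('side',176.6,144.9).round(1))
print('scene tip',cast('scene',339.9,251.8).round(1),'collar',cast('scene',351,237.1).round(1))
E
python3 t1.py
```

```text
scene 88 tilt 26.3 lat 0.7 axis pt [-25.2   1.   48.2] x at z=0: -1.4 low end along 24.4 tip [-36.1   1.3  70.1]
side 45 tilt 33.0 lat 3.1 axis pt [-20.6  -0.6  48.6] x at z=0: 11.0 low end along 25.6 tip [-34.5   0.7  70.1]
wrist 119 tilt -57.1 lat 89.7 axis pt [-5.1 -0.1 32.2] x at z=0: -55.1 low end along 8.1 tip [-5.1  8.  32.3]
side tip [-32.5   0.   73.7] collar [-11.6   0.   28.7]
scene tip [-30.5   0.   75.5] collar [-9.1  0.  31.3]
```

```bash
cat > t2.py <<'E'
from tilt import *
for n in('scene','side'):
    im,d,p=load(n);P=pts(d,p);Q=M.inv().apply((P-T).reshape(-1,3)).reshape(P.shape)*1e3
    m=(d>0)&(abs(Q[...,1])<14)&(Q[...,2]>20)&(Q[...,2]<85)&(abs(Q[...,0])<60)
    vs,us=np.nonzero(m);px=np.c_[us,vs].astype(float)
    dirn=proj(T+M.apply([-.035,0,.07]),p)[0]-proj(T+M.apply([-.0105,0,.027]),p)[0];L=np.linalg.norm(dirn);dirn/=L
    o0=proj(T+M.apply([-.0105,0,.027]),p)[0];nn=np.array([-dirn[1],dirn[0]])
    s=(px-o0)@dirn;w=(px-o0)@nn;C=[]
    print(n,'L px',L.round(1))
    for k in np.arange(np.floor(s.min()),s.max(),1.5):
        t=w[(s>=k)&(s<k+1.5)]
        if len(t)<3: continue
        wd=t.max()-t.min()+1;mid=(t.max()+t.min())/2
        c=cast(n,*(o0+dirn*(k+.75)+nn*mid));C.append((k+.75,wd,c[0],c[2]))
    print(np.array(C).round(1).tolist())
    C=np.array(C);sel=(C[:,0]>2)&(C[:,0]<L-3);f=np.polyfit(C[sel,3],C[sel,2],1);print('tilt',np.degrees(np.arctan(-f[0])),'x@z=9',np.polyval(f,9),'x@70',np.polyval(f,70))
E
python3 t2.py
```

```text
scene 88 tilt 26.3 lat 0.7 axis pt [-25.2   1.   48.2] x at z=0: -1.4 low end along 24.4 tip [-36.1   1.3  70.1]
side 45 tilt 33.0 lat 3.1 axis pt [-20.6  -0.6  48.6] x at z=0: 11.0 low end along 25.6 tip [-34.5   0.7  70.1]
wrist 119 tilt -57.1 lat 89.7 axis pt [-5.1 -0.1 32.2] x at z=0: -55.1 low end along 8.1 tip [-5.1  8.  32.3]
scene L px 19.4
[[-0.2, 12.3, -10.2, 26.5], [2.8, 3.2, -5.3, 45.8], [4.2, 7.4, -15.9, 36.0], [5.8, 6.0, -18.4, 38.3], [7.2, 6.0, -20.7, 40.9], [8.8, 6.0, -21.1, 46.4], [10.2, 6.0, -23.5, 49.1], [11.8, 6.0, -25.8, 51.8], [13.2, 5.2, -27.0, 56.2], [14.8, 6.0, -28.2, 60.7], [16.2, 6.0, -30.6, 63.4], [17.8, 6.0, -32.9, 66.2], [19.2, 3.8, -34.4, 70.4]]
tilt 29.009655281720086 x@z=9 0.4608642404570178 x@70 -33.36542712265882
side L px 13.3
[[0.2, 8.0, -11.5, 27.5], [1.8, 7.4, -15.5, 31.5], [3.2, 3.8, -15.7, 37.6], [4.8, 3.8, -18.8, 42.2], [6.2, 4.5, -21.0, 47.3], [7.8, 4.5, -24.1, 52.0], [9.2, 3.8, -26.4, 57.2], [10.8, 3.8, -29.5, 61.9], [12.2, 3.9, -30.7, 67.8], [13.8, 2.4, -33.9, 72.6]]
tilt 28.592991938466216 x@z=9 -0.3395253587221774 x@70 -33.588126610950646
```

Tilt is about 29°, with the pin's axis passing through the grip pivot, so it suits the 30° fork. Carrying it over now.

Emit:
apply_moves(
  motion=[
    {"xyz": [0, -25, -50], "jaw": -1, "twist": 0},
    {"xyz": [-15, -78, -70], "jaw": -1, "twist": 0},
    {"xyz": [-30, -133, -70], "jaw": -1, "twist": 0},
    {"xyz": [-45, -188, -70], "jaw": -1, "twist": 0},
    {"xyz": [-60, -243, -70], "jaw": -1, "twist": 0},
  ],
)

```text
time: 9.52
ee_pos: [0.4914, 0.1091, 0.2476]
tcp_rot: [-180.0, -0.1, 175.0]
wrist_force: [1.5, 0.0, -0.9]
opening: 0.02
grasp_force: 40.9
```

Emit:
apply_moves(
  motion=[
    {"xyz": [-15, -55, 0], "jaw": -1, "twist": 0},
    {"xyz": [-30, -110, 0], "jaw": -1, "twist": 0},
    {"xyz": [-40, -165, 0], "jaw": -1, "twist": 0},
    {"xyz": [-48, -205, 10], "jaw": -1, "twist": 0},
    {"xyz": [-48, -225, 25], "jaw": -1, "twist": 0},
  ],
)

```text
time: 10.15
ee_pos: [0.5197, -0.1192, 0.2221]
tcp_rot: [180.0, -0.1, 174.9]
wrist_force: [-0.0, 0.9, -0.5]
opening: 0.02
grasp_force: 40.9
```

```bash
python3 -c "
from h import *
to(.5212,-.1120,.199,175)"
```

```text
t 10.15 pos [ 519.7 -119.2  222.1] [ 1.800e+02 -1.000e-01  1.749e+02] F [-0.   0.9 -0.5] open 20.0 ov [ 73.4 528.1]
shift [-0.9  7.3 23.1] twist -0.002
```

Emit:
apply_moves(
  motion=[
    {"xyz": [-1, 7, 10], "jaw": -1, "twist": 0},
    {"xyz": [-1, 7, 23], "jaw": -1, "twist": 0},
    {"xyz": [-1, 7, 23], "jaw": -1, "twist": 0},
  ],
)

```text
time: 10.52
ee_pos: [0.5212, -0.1094, 0.1989]
tcp_rot: [180.0, -0.1, 175.1]
wrist_force: [-0.3, 1.0, -1.5]
opening: 0.0204
grasp_force: 40.9
```

```bash
cat > v.py <<'E'
from h import *
import sys
to(.5212,-.1120,.199,175)
F=[.5615,-.1159,.12]
g=[]
for n in('scene','side','wrist'):
    im,d,p=grab(n);u,v=proj(F,p)[0].astype(int);r=(32,24) if n!='wrist' else (96,72)
    x0,y0=u-r[0],max(v-int(r[1]*1.2),0);print(n,x0,y0,proj(F,p))
    g.append(cv2.resize(im[y0:y0+2*r[1],x0:x0+2*r[0]],(400,300),interpolation=2))
o=np.zeros((600,800,3),np.uint8);o[:300,:400]=g[0];o[:300,400:]=g[1];o[300:,:400]=g[2];cv2.imwrite('pics/'+sys.argv[1],o[...,::-1])
E
python3 v.py j.png; python3 t2.py
```

```text
t 10.53 pos [ 521.2 -109.4  198.9] [ 1.800e+02 -1.000e-01  1.751e+02] F [-0.3  1.  -1.5] open 20.4 ov [ 63.6 528.7]
shift [-0.3 -2.6 -0.1] twist 0.001
scene 180 113 [[212.73355916 141.51054726]]
side 271 188 [[303.15507065 216.25632043]]
wrist 160 177 [[256.79595116 263.68003443]]
scene 65 tilt 38.0 lat -5.7 axis pt [-25.8   1.3  54.6] x at z=0: 16.9 low end along 33.1 tip [-46.1  -2.   80.5]
side 86 tilt 46.5 lat 3.4 axis pt [-28.    2.6  55.4] x at z=0: 30.3 low end along 30.3 tip [-50.    4.4  76.2]
wrist 217 tilt -26.7 lat -89.5 axis pt [-5.9 -0.3 33.7] x at z=0: -22.8 low end along 10.7 tip [ -5.8 -11.   33.8]
scene L px 16.0
[[0.8, 9.5, -11.0, 29.5], [2.2, 8.6, -15.7, 31.2], [3.8, 5.9, -17.0, 36.1], [5.2, 3.7, -17.7, 41.6], [6.8, 4.6, -20.1, 45.5], [8.2, 5.1, -21.9, 49.9], [9.8, 4.6, -23.8, 54.4], [11.2, 4.1, -26.8, 57.7], [12.8, 4.6, -27.6, 63.4], [14.2, 4.1, -30.6, 66.8], [15.8, 4.1, -31.9, 72.0], [17.2, 4.1, -35.5, 74.8], [18.8, 7.3, -47.6, 69.0], [20.2, 11.8, -45.6, 77.6], [21.8, 13.1, -48.6, 81.1], [23.2, 7.7, -55.6, 80.5], [24.8, 4.6, -57.6, 85.1]]
tilt 21.917442196272145 x@z=9 -5.843347247341724 x@70 -30.386763433399146
side L px 13.2
[[2.2, 9.9, -15.5, 33.9], [3.8, 7.3, -20.2, 38.3], [5.2, 4.6, -20.4, 43.6], [6.8, 5.5, -23.0, 48.5], [8.2, 5.5, -25.4, 53.5], [9.8, 4.6, -28.1, 58.5], [11.2, 10.4, -32.4, 63.3], [12.8, 12.7, -33.3, 68.7], [14.2, 12.7, -37.1, 73.6], [15.8, 12.2, -41.7, 78.5], [17.2, 12.2, -48.0, 83.1], [18.8, 6.3, -59.8, 86.8]]
tilt 25.071032538988266 x@z=9 -4.761060723111218 x@70 -33.29795010883491
```

View pics/j.png

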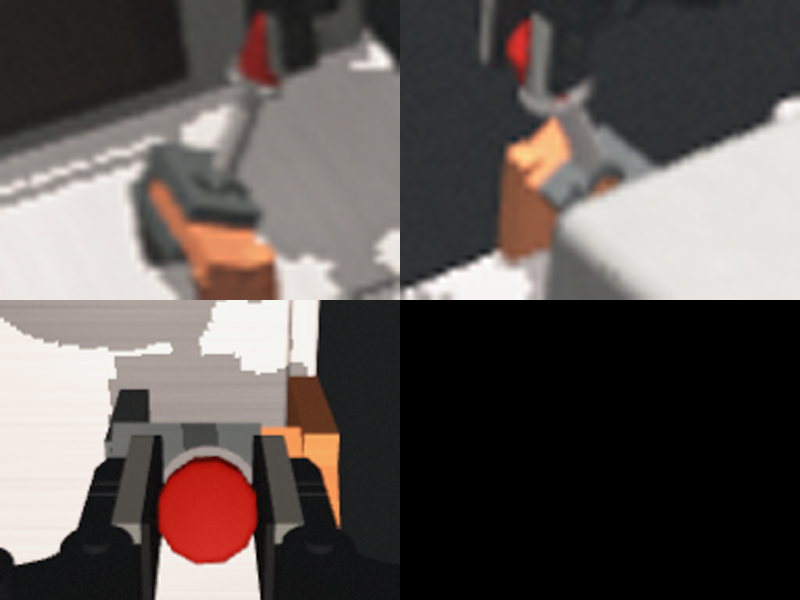

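The views show the nose hovering just over the mouth (scene crop (222,180); mouth at about (215,178)) with the right lean. It needs 2.6 mm toward the oven. Inserting the first part now.

Emit:
apply_moves(
  motion=[
    {"xyz": [0, -2.6, 0], "jaw": -1, "twist": 0},
    {"xyz": [-2.5, -2.6, 4.3], "jaw": -1, "twist": 0},
    {"xyz": [-5, -2.6, 8.6], "jaw": -1, "twist": 0},
    {"xyz": [-7.5, -2.6, 13], "jaw": -1, "twist": 0},
    {"xyz": [-10, -2.6, 17.3], "jaw": -1, "twist": 0},
  ],
)

```text
time: 11.3
ee_pos: [0.5313, -0.114, 0.1823]
tcp_rot: [180.0, -0.1, 175.0]
wrist_force: [-2.0, 0.6, -0.6]
opening: 0.0204
grasp_force: 41.0
```

```bash
python3 -c "
from h import *
to(.5212,-.1120,.199,175)"
```

```text
t 11.3 pos [ 531.3 -114.   182.3] [ 1.80e+02 -1.00e-01  1.75e+02] F [-2.   0.6 -0.6] open 20.4 ov [ 67.3 539.2]
shift [ 10.3   1.2 -16.7] twist -0.001
```

Emit:
apply_moves(
  motion=[
    {"xyz": [-2, 0.5, 3.5], "jaw": -1, "twist": 0},
    {"xyz": [-4, 0.5, 7], "jaw": -1, "twist": 0},
    {"xyz": [-6, 0.5, 10.4], "jaw": -1, "twist": 0},
    {"xyz": [-8, 0.5, 13.9], "jaw": -1, "twist": 0},
  ],
)

```text
time: 11.8
ee_pos: [0.5391, -0.1142, 0.1686]
tcp_rot: [180.0, -0.1, 175.0]
wrist_force: [-5.9, 3.3, 2.0]
opening: 0.0203
grasp_force: 41.2
```

```bash
python3 -c "
from h import *
F=np.array([.5615,-.1159,.12]);a=np.array([-.4979,.0477,.8659])
o=sensors.get_obs();C=o['ee_pos']-[0,0,.009]-F;print('s',C@a*1e3,'off',(C-a*(C@a)).round(4)*1e3)
to(.5212,-.1120,.199,175)"
```

```text
s 45.527210292372274 off [ 0.3 -0.5  0.2]
t 11.8 pos [ 539.1 -114.2  168.6] [ 1.80e+02 -1.00e-01  1.75e+02] F [-5.9  3.3  2. ] open 20.3 ov [ 66.8 547. ]
shift [ 18.1   0.7 -30.4] twist -0.0
```

Emit:
apply_moves(
  motion=[
    {"xyz": [-0.5, 0.5, 2.6], "jaw": -1, "twist": 0},
    {"xyz": [-2, 0.5, 5.2], "jaw": -1, "twist": 0},
    {"xyz": [-3.6, 0.5, 7.8], "jaw": -1, "twist": 0},
    {"xyz": [-5.2, 0.5, 10.4], "jaw": -1, "twist": 0},
  ],
  grip_force=60,
)

```text
time: 12.3
ee_pos: [0.5435, -0.114, 0.1589]
tcp_rot: [180.0, -0.1, 175.0]
wrist_force: [-12.9, 3.5, 6.2]
opening: 0.0193
grasp_force: 60.1
```

```bash
cat > s.py <<'E'
from h import *
F=np.array([.5615,-.1159,.12]);a=np.array([-.4979,.0477,.8659])
o=sensors.get_obs();C=o['ee_pos']-[0,0,.009]-F;f=o['wrist_force'];print('s',C@a*1e3,'off',(C-a*(C@a)).round(4)*1e3,'F axial',f@a,'perp',f-a*(f@a))
E
python3 s.py
```

```text
s 34.943190885912124 off [-0.6  0.2 -0.4] F axial 11.921303264901102 perp [-6.95680222  2.90921785 -4.15996603]
```

Emit:
apply_moves(
  motion=[
    {"xyz": [0, 0.3, 2.6], "jaw": -1, "twist": 0},
    {"xyz": [-1.5, 0.3, 5.2], "jaw": -1, "twist": 0},
    {"xyz": [-3, 0.3, 7.8], "jaw": -1, "twist": 0},
    {"xyz": [-4.2, 0.3, 9.5], "jaw": -1, "twist": 0},
  ],
)

```text
time: 12.8
ee_pos: [0.5476, -0.1141, 0.1491]
tcp_rot: [180.0, -0.1, 175.0]
wrist_force: [-18.0, 3.5, 15.2]
opening: 0.0197
grasp_force: 60.8
```

```bash
python3 s.py
```

```text
s 24.447759043987155 off [-1.7  0.6 -1. ] F axial 22.256391337512213 perp [-6.90518761  2.47010777 -4.10565037]
```

Emit:
apply_moves(
  motion=[
    {"xyz": [-0.5, 0, 1], "jaw": -1, "twist": 0},
    {"xyz": [-1, 0, 2], "jaw": -1, "twist": 0},
    {"xyz": [-1.5, 0, 3], "jaw": -1, "twist": 0},
    {"xyz": [-1.5, 0, 3], "jaw": -1, "twist": 0},
  ],
)

```text
time: 13.3
ee_pos: [0.5475, -0.1141, 0.1487]
tcp_rot: [180.0, -0.2, 175.0]
wrist_force: [-26.7, 5.0, 25.5]
opening: 0.0191
grasp_force: 62.3
```

```bash
python3 s.py; python3 v.py k.png >/dev/null
```

```text
s 24.07576774091183 off [-2.   0.7 -1.2] F axial 35.666303678496945 perp [-8.96326001  3.3412175  -5.33646622]
```

View pics/k.png

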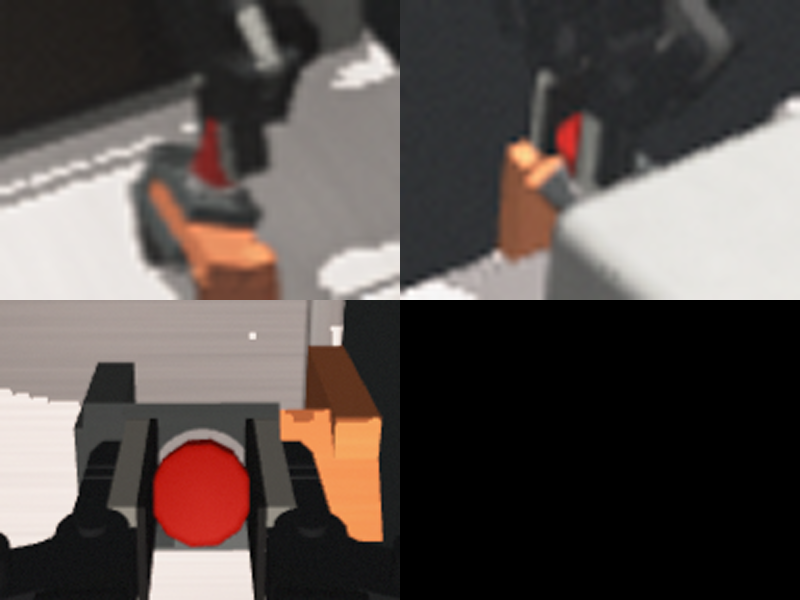

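The scene crop shows the collar down on the fork face at (215,185), and the axial force rose to 36 N with no further travel. I'll unload, release, retreat along the axis and check how deep it sits.

Emit:
apply_moves(
  motion=[
    {"xyz": [1, 0, -2], "jaw": -1, "twist": 0},
    {"xyz": [2, 0, -2.5], "jaw": 0.2, "twist": 0},
    {"xyz": [2, 0, -2.5], "jaw": 0.2, "twist": 0},
    {"xyz": [2, 0, -2.5], "jaw": 0.2, "twist": 0},
    {"xyz": [2, 0, -2.5], "jaw": 0.2, "twist": 0},
  ],
)

```text
time: 14.08
ee_pos: [0.5486, -0.1144, 0.1485]
tcp_rot: [-180.0, 0.0, 175.0]
wrist_force: [-0.1, 0.6, -0.4]
opening: 0.0512
grasp_force: 0.0
```

Emit:
apply_moves(
  motion=[
    {"xyz": [10, 0, -17], "jaw": 0.2, "twist": 0},
    {"xyz": [20, 0, -40], "jaw": 0.2, "twist": 0},
    {"xyz": [30, 0, -75], "jaw": 0.2, "twist": 0},
    {"xyz": [30, 0, -90], "jaw": 0.2, "twist": 0},
    {"xyz": [30, 0, -90], "jaw": 0.2, "twist": 0},
  ],
)

```text
time: 14.7
ee_pos: [0.519, -0.1119, 0.2398]
tcp_rot: [-180.0, 0.1, 175.0]
wrist_force: [0.1, -0.2, -0.6]
opening: 0.051
grasp_force: 0.0
```

```bash
python3 s.py
cat > chk.py <<'E'
from h import *
F=np.array([.5615,-.1159,.12]);a=np.array([-.4979,.0477,.8659])
im,d,p=grab('wrist');P=pts(d,p);hsv=cv2.cvtColor(im,cv2.COLOR_RGB2HSV);h,s,v=[hsv[...,i].astype(int) for i in range(3)]
m=((h<6)|(h>174))&(s>150)&(v>60)&(d>0)&(np.linalg.norm(P-F,axis=-1)<.08)
q=P[m];f=(q-F)@a;print('head axial: max',np.percentile(f,[50,98])*1e3);t=q[f>np.percentile(f,98)-.003];c=t.mean(0);off=c-F;print('top centre off',(off-a*(off@a))*1e3,'normal',np.linalg.svd(t-c)[2][2],'expected 30')
# collar and fork heights around the axis
r=np.linalg.norm(np.cross(P-F,a),axis=-1);ax=(P-F)@a
for n,lo,hi in(('collar',.0114,.0126),('fork',.0145,.017)):
    k=(d>0)&(r>lo)&(r<hi)&(abs(ax)<.012)&~m;print(n,k.sum(),np.percentile(ax[k],[5,25,50,75,95])*1e3 if k.any() else None)
u,v=proj(F,p)[0].astype(int);cv2.imwrite('pics/l.png',cv2.resize(im[max(v-75,0):v+60,u-80:u+80],None,fx=4,fy=4,interpolation=2)[...,::-1])
E
python3 chk.py
```

```text
s 117.27709138781853 off [15.9 -1.5  9.2] F axial -0.6355483834852865 perp [-0.17991539 -0.20203522 -0.09235087]
head axial: max [31.11438391 32.57279535]
top centre off [-1.0679353   0.43858342 -0.6368841 ] normal [ 0.4980071  -0.04388231 -0.86606194] expected 30
collar 77 [-0.77093483  0.1325953   4.09782325  5.43468458  6.09348984]
fork 367 [-1.08456595 -0.3433597   0.056491    0.56492731  1.36702568]
```

View pics/l.png

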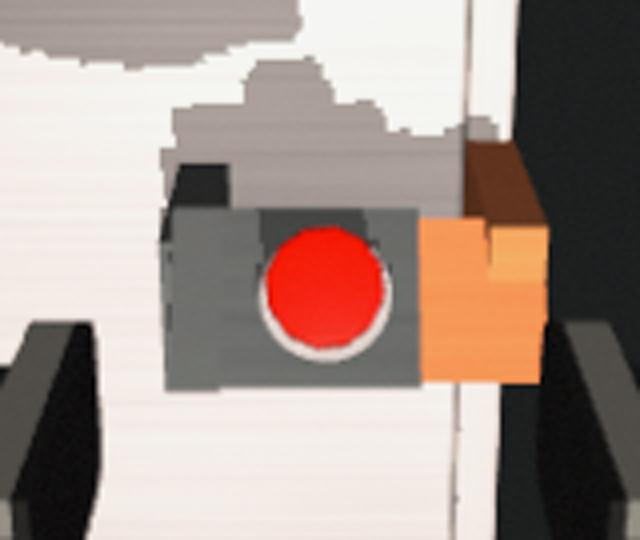

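The wrist crop shows the red head centred over the fork mouth at (325,290), with the white collar ring against the fork. The head top measures 31.1 mm against 30 mm, so there may be a gap of about 1 mm. I'll press on it with shut fingers along the axis.

Emit:
apply_moves(
  motion=[
    {"xyz": [0, -1.5, 0], "jaw": -1, "twist": 0},
    {"xyz": [-3, -1.5, 0], "jaw": -1, "twist": 0},
    {"xyz": [-6, -1.5, 20], "jaw": -1, "twist": 0},
    {"xyz": [-7, -1.5, 45], "jaw": -1, "twist": 0},
    {"xyz": [-7, -1.5, 58], "jaw": -1, "twist": 0},
  ],
  grip_force=40,
)

```text
time: 15.38
ee_pos: [0.5249, -0.1137, 0.1786]
tcp_rot: [180.0, -0.1, 175.0]
wrist_force: [-0.6, -0.0, -0.8]
opening: -0.0003
grasp_force: 0.0
```

Emit:
apply_moves(
  motion=[
    {"xyz": [-2.5, 0, 4.3], "jaw": -1, "twist": 0},
    {"xyz": [-5, 0, 8.7], "jaw": -1, "twist": 0},
    {"xyz": [-7.5, 0, 13], "jaw": -1, "twist": 0},
    {"xyz": [-9, 0, 15.6], "jaw": -1, "twist": 0},
  ],
)

```text
time: 15.88
ee_pos: [0.5346, -0.1147, 0.165]
tcp_rot: [-180.0, 0.0, 175.0]
wrist_force: [0.1, -0.3, -0.3]
opening: 0.0001
grasp_force: 0.0
```

```bash
python3 s.py;python3 -c "
from h import *
to(.5356,-.1145,.163,175)"
```

```text
s 44.675891439261065 off [-4.7 -0.9 -2.6] F axial -0.3564625389133943 perp [-0.04957409 -0.29698386 -0.01216096]
t 15.88 pos [ 534.6 -114.7  165. ] [-180.    0.  175.] F [ 0.1 -0.3 -0.3] open 0.1 ov [ 67.6 542.5]
shift [-1.   0.2  2. ] twist -0.001
```

Emit:
apply_moves(
  motion=[
    {"xyz": [-0.5, 0, 0.9], "jaw": -1, "twist": 0},
    {"xyz": [-1, 0, 1.8], "jaw": -1, "twist": 0},
    {"xyz": [-1.5, 0, 2.6], "jaw": -1, "twist": 0},
    {"xyz": [-2, 0, 3.5], "jaw": -1, "twist": 0},
  ],
)

```text
time: 16.38
ee_pos: [0.5361, -0.1148, 0.1621]
tcp_rot: [-180.0, 0.0, 175.0]
wrist_force: [-7.4, 1.1, 11.1]
opening: 0.0001
grasp_force: 6.7
```

```bash
python3 s.py
```

```text
s 41.34760011272408 off [-4.8 -0.9 -2.7] F axial 13.386358617770831 perp [-0.73335243  0.44738785 -0.44574976]
```

Emit:
apply_moves(
  motion=[
    {"xyz": [-0.5, 0, 0.9], "jaw": -1, "twist": 0},
    {"xyz": [-1, 0, 1.7], "jaw": -1, "twist": 0},
    {"xyz": [-1.2, 0, 2.1], "jaw": -1, "twist": 0},
    {"xyz": [-1.2, 0, 2.1], "jaw": -1, "twist": 0},
  ],
)

```text
time: 16.88
ee_pos: [0.5363, -0.1148, 0.1619]
tcp_rot: [-180.0, 0.0, 175.0]
wrist_force: [-12.9, 1.1, 20.7]
opening: -0.0004
grasp_force: 12.9
```

```bash
python3 s.py
```

```text
s 41.04219572225113 off [-4.7 -0.9 -2.7] F axial 24.375463279475397 perp [-0.71384893 -0.06486783 -0.40584057]
```

Emit:
apply_moves(
  motion=[
    {"xyz": [2, 0, -3.5], "jaw": -1, "twist": 0},
    {"xyz": [10, 0, -20], "jaw": -1, "twist": 0},
    {"xyz": [20, 0, -50], "jaw": -1, "twist": 0},
    {"xyz": [25, 0, -80], "jaw": -1, "twist": 0},
    {"xyz": [25, 0, -80], "jaw": -1, "twist": 0},
  ],
)

```text
time: 17.5
ee_pos: [0.513, -0.1129, 0.2426]
tcp_rot: [-180.0, 0.3, 175.0]
wrist_force: [-0.7, 0.9, 0.0]
opening: -0.0001
grasp_force: 0.0
```

```bash
python3 chk.py
python3 - <<'E'
from h import *
s,ds,ps=grab('scene');P=pts(ds,ps);ov=np.stack([P@OX,P@OY],-1)
m=(ds>0)&(abs(P[...,2]-.055)<.004)&(ov[...,1]>.66)&(ov[...,1]<.81)&(ov[...,0]<.04)&(ov[...,0]>-.12)
print('tray',np.percentile(ov[m][:,0],[2,98]),sensors.get_obs()['wrist_force'])
E
```

```text
head axial: max [30.11894576 31.59294456]
top centre off [-4.70087342  1.19264125 -2.76743589] normal [-0.51559507  0.04625196  0.85558312] expected 30
collar 15 [2.59195484 3.59048448 3.93841753 5.17083769 5.57235721]
fork 218 [-1.02702757 -0.33335901  0.13262971  0.54331012  1.2244056 ]
tray [0.01636194 0.0391058 ] [0.03493572 0.7330244  0.45467908]
```

Now the head top is at 30.1 mm and the collar top at 3.9 mm above the fork face, so the collar is flush. The tray is still at its stop and nothing touches the arm.

```bash
python3 -c "
from workcell import bot
print(bot.job_done())"
```

```text
the job is handed in; nothing more can be done
None
```

The tray is fully in and the red-headed pin is pushed through the fork and lug with its collar flush and released; I never touched the black-headed pin or the other items, and I handed the job in at about 17.6 s.

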